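# Put away plates and a serving board from the drying rack

### The job

Sort the dry pieces from the rack into the two-compartment wooden box: both blue plates go into the far compartment and the wooden serving board stands in the near one with its handle up. The box has one sliding cover: finish with it pushed fully home over the plates. The plain red tray stays in the rack, and leave the bottle, mug and bowl where they stand.

Things in the scene. Friction and masses are not known exactly. Their poses are not given: they have to be found in the camera images.
- plate_a: blue square plate, 100 x 100 x 12 mm, with a white centre on both faces, about 0.22 kg. Origin: its centre; x: its normal (thickness), y and z along its edges. It starts leaning in the rack: z is its upward edge direction, 30 degrees from vertical, leaning back towards the robot
- plate_b: blue square plate, 100 x 100 x 12 mm, with a white centre on both faces, about 0.22 kg. Origin: its centre; x: its normal (thickness), y and z along its edges. It starts leaning in the rack: z is its upward edge direction, 30 degrees from vertical, leaning back towards the robot (the other plate)
- board: brown wooden serving board, 12 mm thick, 0.14 kg: body 96 (y) x 100 (z) mm, and a handle 36 mm wide rising from the middle of its upper edge to 87 mm above the origin (137 mm overall). Origin: centre of the 100 mm body; x: normal (thickness), z: towards the handle. Starts leaning in the rack, handle up, z 30 degrees from vertical, leaning towards the robot
- red_tray: bystander: plain red tray, 100 x 100 x 12 mm, about 0.18 kg, leaning in the rack like the plates (axes and origin as theirs); it stays there
- rack: fixed grey rack, base 330 (x, from -160 to 170) x 170 (y) x 12 mm; origin on its underside. Four places 75 mm apart along x hold one piece each, the board at the +x end, the rest in any order, leaning to the -x (robot) side: lower edge on the base, against a 10 mm high rib on its +x side; back on a steel bar (8 mm, along y, 150 mm long, top 61 mm above the table), 55 mm up from the lower edge
- storage_box: fixed dark wooden box, 248 (x) x 142 (y) x 112 mm high, walls 6 mm, floor 5 mm thick, open on top, split by a wall at its middle into two compartments, one behind the other along its x: near (-x, robot side) and far (+x). Each is 115 (x) x 130 (y) mm inside and 107 mm deep. Origin: centre of its underside
- near_bay (a point): centre of the inner floor of the near compartment (for the board); axes as the box's
- far_bay (a point): centre of the inner floor of the far compartment (for plates); axes as the box's
- cover (a joint): slide of the flat aluminium cover (121 x 142 x 8 mm, underside 113 mm above the work surface) along the box's +x, in m. 0 to 0.04: over the near compartment and leaving the far one open; 0.161: end stop, far compartment fully covered and the near one open. Slides with about 1.5 N and stays where it is left
- cover_grip (a point): middle of the black bar on the centre of the cover: bar 14 (x) x 60 (y) x 30 mm high, standing on the cover's top; this point is 15 mm below the bar's top; axes as the box's
- syrup_bottle: bystander: amber bottle with a red cap, 60 mm diameter, 170 mm tall, standing; origin: centre of its underside
- mug: bystander: white mug, 76 mm diameter, 90 mm tall, handle on its y side; origin: centre of its underside
- bowl: bystander: red bowl, 110 mm diameter, 50 mm tall; origin: centre of its underside
Things that resemble listed ones, but are neither listed nor needed, are in the scene too. What is shaped like the plate_a but green or yellow is not meant.

How it is judged:
By the outcome, as a careful person would: the job done as asked, in the order asked, and still so for the second after the job is handed in, with the robot touching nothing.
It also fails if it takes over 72 s, if anything falls off the work surface, if the arm or the gripper's body presses on something with over 40 N, if the wrist force passes 120 N, or if a joint passes its speed limit or range.

### The arm

A 6-joint arm with a two-finger parallel gripper is mounted at the origin on the work surface. World frame = base frame: x ahead of the robot, y to its left, z up, the work surface at z = 0. Lengths are in m, angles in rad, forces in N, time in s.
With the tool pointing down it reaches from about 0.4 to 0.825 m from the base axis. Payload 7 kg.
Tool frame: the origin (TCP) lies midway between the tips of the shut fingers; the grasp point (between the pads) lies 19 mm behind it; z points along the fingers, x is the direction in which the jaws open and shut, and the axes are right-handed (so a half turn about z gives the same grasp; the last joint's range is limited). The gripper opens to 88 mm and grips with 3 to 60 N. Pads are 19 mm wide; open, the fingers measure 130 mm over their backs; the gripper's body (78 mm by 193 mm) begins 47 mm behind the grasp point.
Start: joints at [1.532, 0.359, 0.012, 0, -1.224, -0.288], TCP at [0.217, 0.639, 0.227] pointing down, gripper open.
Joint ranges: [-3.07, 3.07], [-1.43, 2.12], [-1.02, 1.25], [-3.03, 1.67], [-3.05, -0], [-3.03, 3.03]. Speed limits (rad/s): [2.39, 2.39, 3.01, 3.14, 3.14, 3.14].

### API

Orientations are given as [roll, pitch, yaw] about the fixed x, y, z axes, in that order (R = Rz(yaw) Ry(pitch) Rx(roll)).
In Python, from station import status, eyes, workorder gives the robot as it stands.
- The arm moves only by the shell command python3 -m jog 'ROWS' [OPENING] [FORCE]. ROWS is JSON, a list of rows, each a list of 6 numbers: the shift along the world's x, y, z in mm, then the turn, a rotation vector about the world's x, y, z in rad. A call has 1 to 12 rows; each row shifts and turns the pose as measured when the row begins; what a row does not reach is not made up. A row lasts 1/10 s, in which the tool goes at most 50 mm and 8.59 degrees, less where a joint would pass 70% of its speed; a pose out of reach is approached as far as the arm can. A call with a gripper value outside its range is refused whole. OPENING is the opening, from 0 (shut) to 1 (fully open), set as the call begins (- or left out, the last holds). The fingers move at their own pace and stop on an object; FORCE is the grip in N (left out, the last holds). Time passes only in rows, so rows that do not move let the fingers close. It gives the time, the measured TCP pose, the force and the opening at its end, in the units of the state.
- status.get_state(): the state, without advancing time (a new reading comes with each control period).
- eyes.grab_frame(name): name is "scene" or "top" or "wrist"; returns the picture (384x512x3 uint8, blue, green, red); there is no depth.
- eyes.calibration(name): a dict with "camera_matrix" (3x3 intrinsics, pixels), "k1" (the pictures are not rectified: a ray, as slopes to the right and down, at radius r is drawn at 1 + k1 r^2 times it, then the intrinsics apply), "cam_to_world" (4x4, takes a point from camera to world coordinates); the wrist camera has in their place "hand_eye" (4x4, takes a point from camera to tool coordinates, whose origin is the TCP and whose axes are the tool frame's). Camera axes: x right, y up, looking along -z (the intrinsics and any distortion apply to the point x, -y, -z); pixel columns grow to the right and rows downward; lengths in m; the calibration is good to about 2 mm. A picture is of the moment at which its call begins: read the wrist's pose just before it. calibration takes no time and is no camera call.
- workorder.job_done(): hands the job in, once; it reports no verdict.
The state is a dict: "t": time; "q": joint angles; "qd": joint speeds; "joint_efforts": joint torques, N m; "eef_pos": TCP position; "ee_rot": TCP orientation; "force": force on the tool from outside, world axes, zero at the start; "moment": the same for the moment, N m; "width": finger opening in m.
Only numpy, scipy, OpenCV 4.12 (cv2) and the standard library are available. Lean on these libraries where they do the work, as an engineer would, in place of code of your own. Each camera call takes 0.05 s, during which the arm holds its last target. There are 200 camera calls.

## Working session

There is one attempt and no reset: what is moved stays moved. The work goes in short steps, Python scripts to look and compute and a shell command to move; the robot and the scene stay as the last step left them, time stands still between calls to the robot, and variables do not carry over. Pictures are saved under pics/ and viewed, about 8 in all and at most 12, crops included, and the job is handed in when it is done.

```bash
ls; mkdir -p pics; python3 - <<'E'
from station import status, eyes
import cv2, json, numpy as np
s=status.get_state(); print(s)
a=eyes.grab_frame("scene"); b=eyes.grab_frame("top")
cv2.imwrite("pics/scene0.png",a); cv2.imwrite("pics/top0.png",b)
cv2.imwrite("pics/both0.png",np.vstack([a,b])[:, :] if 0 else cv2.resize(np.hstack([a,b]),(800,300)))
for n in("scene","top","wrist"): print(n,eyes.calibration(n))
E
```

```text
pics
{'t': 0.0, 'q': array([ 1.53210261e+00,  3.59362693e-01,  1.10316859e-02, -3.63478501e-04,
       -1.22409310e+00, -2.88094741e-01]), 'qd': array([ 0.00077714,  0.00050524,  0.00141258, -0.00074115,  0.0001087 ,
        0.00110778]), 'joint_efforts': array([-2.03026202e-04, -5.82722497e+01,  2.93059462e+01,  6.99705586e+00,
        7.01544690e-03, -1.81405326e-04]), 'eef_pos': array([0.21654381, 0.6387894 , 0.22562411]), 'ee_rot': array([-3.14145772e+00, -1.65778630e-03, -1.89770868e+00]), 'force': array([-0.13488468,  0.4892077 , -0.61391129]), 'moment': array([ 0.03442652, -0.02274845,  0.01114488]), 'width': 0.0876689725838373}
scene {'camera_matrix': array([[411.47888892,   0.        , 248.86788113],
       [  0.        , 411.47888892, 188.2929864 ],
       [  0.        ,   0.        ,   1.        ]]), 'k1': -0.05289424372761957, 'cam_to_world': array([[ 0.66295739, -0.51222218,  0.54599995,  1.09944338],
       [ 0.7486215 ,  0.44645016, -0.49015111, -0.60987859],
       [ 0.0073045 ,  0.73369659,  0.67943797,  0.80044468],
       [ 0.        ,  0.        ,  0.        ,  1.
[... 341 characters left out ...]
, -0.09077169],
       [ 0.01226412,  0.05452399,  0.99843714,  1.1604051 ],
       [ 0.        ,  0.        ,  0.        ,  1.        ]])}
wrist {'camera_matrix': array([[293.55928399,   0.        , 252.62432126],
       [  0.        , 293.55928399, 193.82511611],
       [  0.        ,   0.        ,   1.        ]]), 'k1': -0.06292679498225671, 'hand_eye': array([[ 9.99998703e-01, -1.34417066e-03, -8.87009591e-04,
         2.53672923e-04],
       [-1.52699805e-03, -9.66402978e-01, -2.57027144e-01,
        -6.96195624e-02],
       [-5.11720364e-04,  2.57028165e-01, -9.66403777e-01,
        -1.57820493e-01],
       [ 0.00000000e+00,  0.00000000e+00,  0.00000000e+00,
         1.00000000e+00]])}
```

View pics/top0.png

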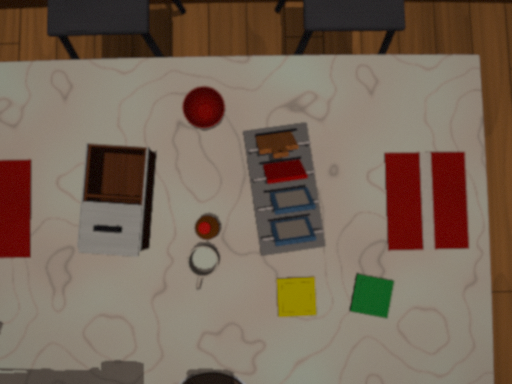

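View pics/scene0.png

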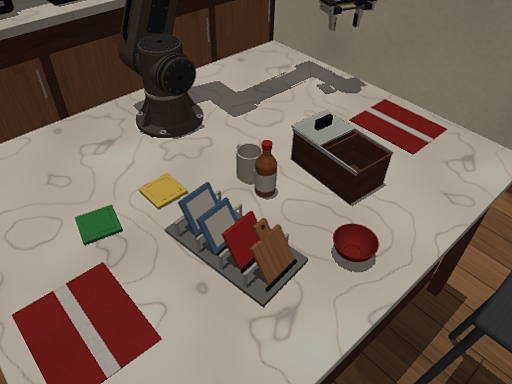

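The top view shows the rack at about (285,190): from the robot outward, blue (293,230), blue (291,200), red (285,170), board (277,143). The box is at about (115,200) with its cover over the near side. The mug and bottle stand between them at (204,250).

```bash
cat > h.py <<'E'
import numpy as np, cv2
from scipy.spatial.transform import Rotation as Ro
from station import status, eyes
def pose(s=None):
    s=s or status.get_state(); T=np.eye(4); T[:3,:3]=Ro.from_euler('xyz',s['ee_rot']).as_matrix(); T[:3,3]=s['eef_pos']; return T
def cam(n):
    c=eyes.calibration(n); M=c['cam_to_world'] if n!='wrist' else pose()@c['hand_eye']
    return c['camera_matrix'],c['k1'],M
def rays(C,px):
    K,k1,M=C; p=np.atleast_2d(np.array(px,float))
    d=(p-K[:2,2])/[K[0,0],K[1,1]]; u=d.copy()
    for _ in range(20): u=d/(1+k1*(u**2).sum(1,keepdims=True))
    v=np.c_[u[:,0],-u[:,1],-np.ones(len(u))]
    return M[:3,3], v@M[:3,:3].T
def onz(C,px,z):
    o,v=rays(C,px); return o+v*((z-o[2])/v[:,2])[:,None]
def proj(C,P):
    K,k1,M=C; q=(np.atleast_2d(P)-M[:3,3])@M[:3,:3]; u=np.c_[q[:,0],-q[:,1]]/-q[:,2:]
    u=u*(1+k1*(u**2).sum(1,keepdims=True)); return u*[K[0,0],K[1,1]]+K[:2,2]
E
python3 - <<'E'
from h import *
b=cv2.imread('pics/top0.png'); 
A=cv2.resize(b[115:265,235:335],None,fx=4,fy=4,interpolation=cv2.INTER_CUBIC)
B=cv2.resize(b[135:265,70:170],None,fx=4,fy=4,interpolation=cv2.INTER_CUBIC)
B=cv2.copyMakeBorder(B,0,80,0,0,cv2.BORDER_CONSTANT)
cv2.imwrite('pics/crop1.png',np.hstack([A,B]))
C=cam('top')
print('rack',onz(C,[(243,131),(304,123),(324,246),(261,254)],.012).round(3).tolist())
hsv=cv2.cvtColor(b,cv2.COLOR_BGR2HSV); m=cv2.inRange(hsv,(95,80,40),(125,255,255))
cs,_=cv2.findContours(m,cv2.RETR_EXTERNAL,2)
for c in cs:
    if cv2.contourArea(c)>100: print(cv2.contourArea(c),cv2.boxPoints(cv2.minAreaRect(c)).round(1).tolist())
E
```

```text
rack [[0.741, -0.093, 0.012], [0.759, -0.254, 0.012], [0.436, -0.298, 0.012], [0.419, -0.134, 0.012]]
236.5 [[270.6000061035156, 221.3000030517578], [312.0, 215.8000030517578], [315.20001220703125, 239.8000030517578], [273.79998779296875, 245.3000030517578]]
227.5 [[270.0, 192.1999969482422], [311.20001220703125, 186.0], [314.3999938964844, 207.89999389648438], [273.20001220703125, 214.0]]
```

View pics/crop1.png

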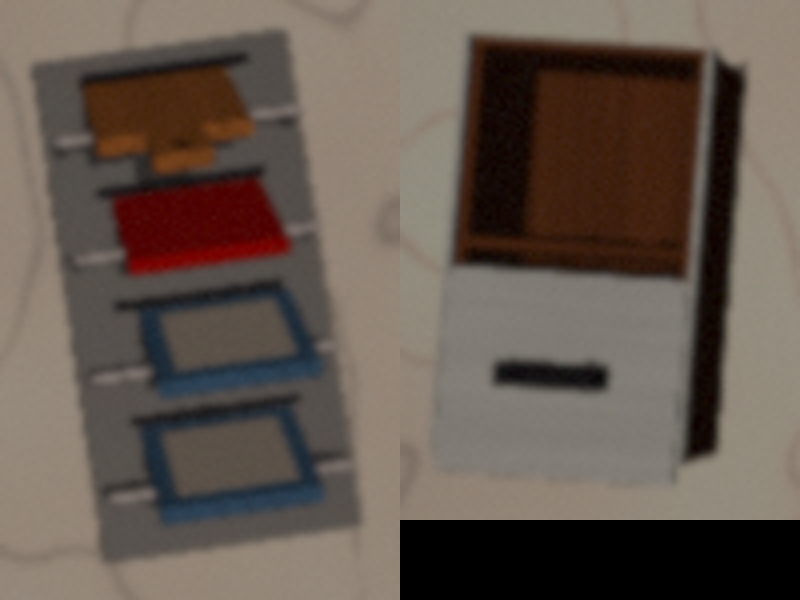

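The crop shows the rack corners cleanly, and both plates' top strips: plate 1 ends at (160,511) and (322,494), plate 2 at (162,385) and (321,366). The cover bar is at crop (551,375).

```bash
python3 - <<'E'
from h import *
C=cam('top')
def f(o,l,z): return onz(C,[(o[0]+x/4,o[1]+y/4) for x,y in l],z)
r=f((235,115),[(33,65),(287,30),(357,522),(103,560)],.012)
ax=(r[0]+r[1]-r[2]-r[3])[:2]; print('rack',r.round(3)[:,:2].tolist(),np.degrees(np.arctan2(ax[1],ax[0])), np.linalg.norm(ax)/2,'ctr',r.mean(0))
for n,l in (('p1',[(160,511),(322,494)]),('p2',[(162,385),(321,366)]),('tray',[(130,268),(290,243)])):
    p=f((235,115),l,.1016); d=p[0]-p[1]; print(n,p.round(4).tolist(),p.mean(0).round(4),np.degrees(np.arctan2(-d[0],d[1])),np.linalg.norm(d))
p=f((235,115),[(183,160)],.134); print('handle top',p)
o=(0,0)
o=(70-100,135)
bx=f(o,[(471,36),(708,52)],.112); cv=f(o,[(674,483),(434,468),(456,266),(687,277)],.121); g=f(o,[(551,368)],.151)
print('boxfar',bx,'cover',cv,'grip',g)
d=cv.mean(0)-g[0];a=(cv[2]+cv[3]-cv[0]-cv[1])[:2]; print(np.degrees(np.arctan2(a[1],a[0])),np.degrees(np.arctan2(*(bx[1]-bx[0])[:2])))
# mug,bottle,bowl
print(f((0,0),[(4*204,4*259)],.09),f((0,0),[(4*205,4*228)],.17),f((0,0),[(4*204,4*107)],.05))
E
```

```text
rack [[0.74, -0.094], [0.761, -0.262], [0.437, -0.298], [0.417, -0.133]] 6.661881242151085 0.3254961407772021 ctr [ 0.5887085  -0.19678969  0.012     ]
p1 [[0.4522, -0.1643, 0.1016], [0.4602, -0.2616, 0.1016]] [ 0.4562 -0.213   0.1016] 4.696365924992437 0.09754067420856019
p2 [[0.5273, -0.1673, 0.1016], [0.5367, -0.2631, 0.1016]] [ 0.532  -0.2152  0.1016] 5.6299718597277435 0.09625031498983715
tray [[0.5979, -0.1497, 0.1016], [0.6111, -0.2464, 0.1016]] [ 0.6045 -0.1981  0.1016] 7.812974045415954 0.09765041485104362
handle top [[ 0.65788132 -0.18032308  0.134     ]]
boxfar [[0.69685603 0.27942045 0.112     ]
 [0.68406258 0.13678416 0.112     ]] cover [[0.42924716 0.15680242 0.121     ]
 [0.44032293 0.29832079 0.121     ]
 [0.55867658 0.2849265  0.121     ]
 [0.54957297 0.14807589 0.121     ]] grip [[0.49799756 0.21948465 0.151     ]]
-5.295046264044554 -174.87469511171702
[[0.41616147 0.00650862 0.09      ]] [[ 0.49189111 -0.00408803  0.17      ]] [[0.79677021 0.00463424 0.05      ]]
```

```bash
python3 -m jog '[[24,-37,15,0,0,-0.094],[24,-37,15,0,0,-0.094],[24,-37,15,0,0,-0.094],[24,-37,15,0,0,-0.094],[24,-37,10,0,0,-0.094],[24,-37,10,0,0,-0.094],[24,-37,10,0,0,-0.094],[24,-37,10,0,0,-0.094],[24,-37,5,0,0,-0.094],[24,-37,5,0,0,-0.094],[24,-37,5,0,0,-0.094],[24,-37,0,0,0,-0.094]]' 1 20
python3 -m jog '[[-6,-36,-6,0.005,-0.043,0],[-6,-36,-6,0.005,-0.043,0],[-6,-36,-6,0.005,-0.043,0],[-6,-36,-6,0.005,-0.043,0],[-6,-36,-6,0.005,-0.043,0],[-6,-36,-6,0.005,-0.043,0],[-6,-36,-6,0.005,-0.043,0],[-6,-36,-6,0.005,-0.043,0],[-6,-36,-6,0.005,-0.043,0],[-6,-36,-6,0.005,-0.043,0],[-6,-36,-6,0.005,-0.043,0],[0,0,0,0.005,-0.043,0]]'
```

```text
t: 1.3
eef_pos: [0.5075, 0.1781, 0.3389]
ee_rot: [-3.14, -0.01, -3.061]
force: [1.2, -0.5, -0.1]
width: 0.088
t: 2.5
eef_pos: [0.4361, -0.2369, 0.2666]
ee_rot: [3.128, 0.526, -3.075]
force: [-0.3, -0.7, 0.1]
width: 0.0878
```

```bash
cat >> h.py <<'E'
def tool(yaw,lean):  # tool z = along lean: positive lean = tool z pointing +x of local frame; tool x = -local normal
    Y=Ro.from_euler('z',yaw,degrees=True); c,s=np.cos(np.radians(lean)),np.sin(np.radians(lean))
    z=np.array([s,0,-c]); x=np.array([-c,0,-s]); return Y.as_matrix()@np.c_[x,np.cross(z,x),z]
def delta(p,R):
    T=pose(); d=(np.array(p)-T[:3,3])*1000; r=Ro.from_matrix(R@T[:3,:3].T).as_rotvec()
    print('move mm',d.round(1),'rot',r.round(3)); return d,r
E
python3 - <<'E'
from h import *
C=cam('wrist'); a=eyes.grab_frame('wrist'); cv2.imwrite('pics/w1.png',a)
R=tool(6.3,30); e=np.array([.4562,-.213,.1016])
delta(e+R[:,2]*.033,R); delta(e-R[:,2]*.05,R)
for n,p in(('p1',e),('p2',[.532,-.2152,.1016])):
    Yv=R[:,1]; print(n,proj(C,[p-Yv*.05,p,p+Yv*.05]).round(1).tolist())
E
```

```text
move mm [  37.1   24.2 -193.3] rot [-0.014  0.004  0.036]
move mm [  -4.1   19.7 -121.4] rot [-0.014  0.004  0.036]
p1 [[311.2, 154.8], [310.6, 199.9], [309.9, 241.7]]
p2 [[250.2, 143.9], [251.7, 185.2], [253.2, 223.7]]
```

View pics/w1.png

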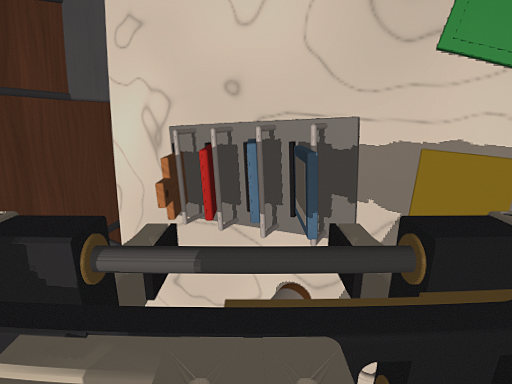

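Wrist view: plate 1's top edge runs (312,150)-(313,238), against a prediction of (311,155)-(310,242). That puts it about 4 mm further towards -y and on the mark in x.

```bash
python3 -m jog '[[-1,3,-24,-0.003,0.001,0.007],[-1,3,-24,-0.003,0.001,0.007],[-1,3,-24,-0.003,0.001,0.007],[-1,3,-24,-0.003,0.001,0.007],[-1,3,-24,-0.003,0.001,0.007]]' 0.45 20
python3 - <<'E'
from h import *
R=tool(6.3,30); e=np.array([.455,-.216,.1016])
delta(e+R[:,2]*.033,R)
E
```

```text
t: 3.05
eef_pos: [0.43, -0.2216, 0.1466]
ee_rot: [-3.137, 0.527, -3.033]
force: [0.6, 0.2, -0.2]
width: 0.0531
move mm [ 41.4   7.4 -73.6] rot [0.004 0.004 0.004]
```

```bash
python3 -m jog '[[10,2,-18,0.001,0.001,0.001],[10,2,-18,0.001,0.001,0.001],[10,2,-18,0.001,0.001,0.001],[10,1,-18,0.001,0.001,0.001],[0,0,0,0,0,0]]'
python3 - <<'E'
from h import *
R=tool(6.3,30); e=np.array([.455,-.216,.1016])
delta(e+R[:,2]*.033,R)
C=cam('wrist'); a=eyes.grab_frame('wrist'); cv2.imwrite('pics/w2.png',a[100:330,120:420])
E
```

```text
t: 3.55
eef_pos: [0.4691, -0.2104, 0.0683]
ee_rot: [3.137, 0.516, -3.029]
force: [-0.3, -0.7, 0.3]
width: 0.0395
move mm [ 2.3 -3.7  4.7] rot [-0.003 -0.008 -0.004]
```

View pics/w2.png

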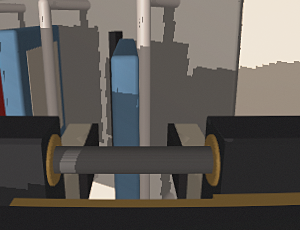

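Plate 1 is between the fingers but about 5 mm off-centre towards the +normal side. The pose error agrees, so I correct it and grip.

```bash
python3 -m jog '[[3,-3,5,0,-0.008,0],[0,0,0,0,0,0]]'; python3 -m jog '[[0,0,0,0,0,0],[0,0,0,0,0,0],[0,0,0,0,0,0],[0,0,0,0,0,0]]' 0 30; python3 -m jog '[[-9,0,18,0,0,0],[-9,0,18,0,0,0],[-10,0,20,0,0,0],[0,0,30,0,0,0],[0,0,40,0,0,0],[0,0,40,0,0,0]]'
```

```text
t: 3.8
eef_pos: [0.472, -0.2135, 0.0759]
ee_rot: [3.139, 0.526, -3.027]
force: [-0.2, -0.6, 0.1]
width: 0.0394
t: 4.2
eef_pos: [0.4719, -0.2138, 0.079]
ee_rot: [3.141, 0.53, -3.026]
force: [-0.2, -0.1, -2.8]
width: 0.0128
t: 4.8
eef_pos: [0.4325, -0.2113, 0.2383]
ee_rot: [3.129, 0.506, -3.036]
force: [1.6, 0.4, -2.6]
width: 0.0121
```

```bash
cat >> h.py <<'E'
BC=np.array([.567,.2193,0]); BYAW=-5.2
def bx(l,z,w=0): return BC+Ro.from_euler('z',BYAW,degrees=True).apply([l,w,z])
E
python3 - <<'E'
from h import *
R=tool(BYAW,-8); print(bx(.078,.084)); delta(bx(.078,.25),R)
E
```

```text
[0.64467898 0.21223066 0.084     ]
move mm [212.2 423.5  11.7] rot [-0.018  0.647 -0.192]
```

```bash
python3 -m jog '[[5,10,35,0,0.05,-0.016],[10,30,30,0,0.055,-0.016],[19,38,20,0,0.055,-0.016],[20,39,0,0,0.055,-0.016],[20,39,0,0,0.055,-0.016],[20,39,0,0,0.055,-0.016],[20,39,0,0,0.055,-0.016],[20,39,0,0,0.055,-0.016],[20,39,0,0,0.055,-0.016],[20,39,0,0,0.055,-0.016],[20,39,0,0,0.055,-0.016],[18,34,0,0,0.055,-0.016]]'
python3 - <<'E'
from h import *
R=tool(BYAW,-8); d,r=delta(bx(.078,.25),R)
E
```

```text
t: 6.0
eef_pos: [0.6396, 0.2269, 0.3292]
ee_rot: [3.138, -0.168, 3.032]
force: [1.2, -0.1, -2.5]
width: 0.0118
move mm [  5.1 -14.7 -79.2] rot [-0.006 -0.028  0.019]
```

```bash
python3 -m jog '[[3,-7,-30,-0.003,-0.014,0.01],[2,-7,-30,-0.003,-0.014,0.01],[0,0,-20,0,0,0],[0,0,0,0,0,0]]'
python3 - <<'E'
from h import *
R=tool(BYAW,-8); d,r=delta(bx(.078,.084),R)
a=eyes.grab_frame('wrist'); b=eyes.grab_frame('scene'); c=eyes.grab_frame('top')
cv2.imwrite('pics/v3.png',np.hstack([cv2.resize(a,(400,300)),cv2.resize(b[80:230,230:430],(400,300))]))
E
```

```text
t: 6.4
eef_pos: [0.6483, 0.2201, 0.2356]
ee_rot: [-3.137, -0.151, 3.054]
force: [-0.0, -0.2, -2.5]
width: 0.012
move mm [  -3.7   -7.8 -151.6] rot [ 0.003 -0.011 -0.004]
```

View pics/v3.png

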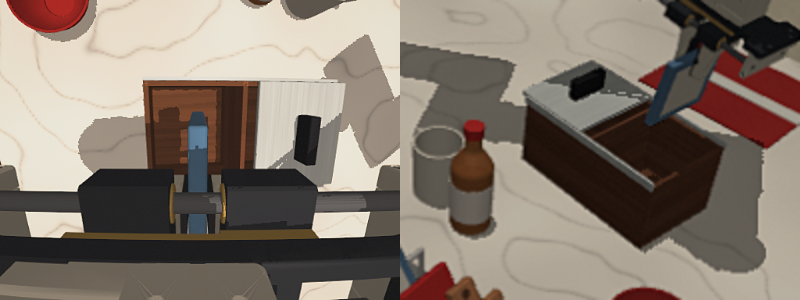

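```bash
python3 - <<'E'
from h import *
C=cam('wrist'); s=1.28
p=onz(C,[(145*s,81*s)],.112); print('corner',p,'pred',bx(.124,.112,-.071))
p=onz(C,[(243*s,83*s)],.112); print('midwall',p,'pred',bx(0,.112,-.065), bx(.0,.112,-.071))
T=pose(); print('plate low edge',(T@np.array([[0,.05,.074,1],[0,-.05,.074,1]]).T).T[:,:3].round(3), proj(C,(T@np.array([[0,-.05,.074,1],[0,.05,.074,1]]).T).T[:,:3])/s)
E
```

```text
corner [[0.68750521 0.13586921 0.112     ]] pred [0.68405475 0.13735377 0.112     ]
midwall [[0.56822564 0.14782918 0.112     ]] pred [0.56110888 0.15456751 0.112     ] [0.56056509 0.14859221 0.112     ]
plate low edge [[0.644 0.271 0.168]
 [0.636 0.171 0.168]] [[197.91845045 110.74277691]
 [197.73221492 201.63174132]]
```

```bash
sed -i 's/BC=np.array(\[.567/BC=np.array([.569/' h.py; python3 -m jog '[[-1,-4,-20,0.001,-0.005,-0.002],[0,-4,-25,0.001,-0.005,-0.002],[0,0,-25,0,0,0],[0,0,-25,0,0,0],[0,0,-20,0,0,0],[0,0,-10,0,0,0],[0,0,-5,0,0,0]]'
python3 - <<'E'
from h import *
R=tool(BYAW,-8); d,r=delta(bx(.078,.084),R)
E
```

```text
t: 7.25
eef_pos: [0.6567, 0.2143, 0.1257]
ee_rot: [3.126, -0.108, 3.053]
force: [0.5, 0.5, -2.5]
width: 0.012
move mm [-10.   -2.1 -41.7] rot [-0.013  0.033 -0.   ]
```

```bash
python3 -m jog '[[-6,-1,-8,-0.006,0.016,0],[-5,-1,-8,-0.006,0.016,0],[0,0,-8,0,0,0],[0,0,-6,0,0,0],[0,0,0,0,0,0]]'
python3 - <<'E'
from h import *
R=tool(BYAW,-8); d,r=delta(bx(.078,.084),R)
E
```

```text
t: 7.75
eef_pos: [0.6465, 0.2131, 0.0971]
ee_rot: [3.139, -0.137, 3.052]
force: [0.1, 0.7, -3.2]
width: 0.0118
move mm [  0.1  -0.9 -13.1] rot [-0.002  0.002 -0.   ]
```

```bash
python3 -m jog '[[0,-1,-4,0,0,0],[0,0,-4,0,0,0],[0,0,0,0,0,0]]';python3 -m jog '[[0,0,-4,0,0,0],[0,0,0,0,0,0]]'
```

```text
t: 8.05
eef_pos: [0.6469, 0.2121, 0.0887]
ee_rot: [3.139, -0.137, 3.052]
force: [-0.1, -0.9, -3.1]
width: 0.0119
t: 8.25
eef_pos: [0.647, 0.2121, 0.0845]
ee_rot: [3.139, -0.136, 3.052]
force: [0.2, 0.1, -3.3]
width: 0.0118
```

```bash
python3 -m jog '[[0,0,-4,0,0,0],[0,0,0,0,0,0]]'; python3 -m jog '[[0,0,0,0,0,0],[0,0,0,0,0,0],[0,0,0,0,0,0]]' 0.3; python3 -m jog '[[0,0,15,0,0,0],[1,0,25,0,0,0],[2,0,40,0,0,0],[2,0,40,0,0,0],[0,0,40,0,0,0],[-10,-10,20,0,0,0]]'
python3 - <<'E'
from h import *
a=eyes.grab_frame('wrist');cv2.imwrite('pics/w4.png',a[60:300])
E
```

```text
t: 8.45
eef_pos: [0.6471, 0.2121, 0.0804]
ee_rot: [3.139, -0.136, 3.052]
force: [0.4, 0.9, -3.7]
width: 0.0118
t: 8.75
eef_pos: [0.6482, 0.2124, 0.0818]
ee_rot: [3.138, -0.134, 3.052]
force: [-0.8, -0.1, -0.3]
width: 0.0252
t: 9.35
eef_pos: [0.6417, 0.2011, 0.2713]
ee_rot: [3.141, -0.135, 3.053]
force: [0.6, -0.3, -0.1]
width: 0.0265
```

View pics/w4.png

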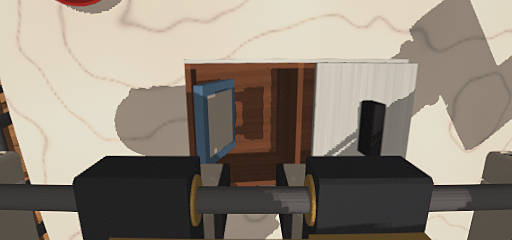

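Plate 1 leans on the far wall, at crop (195-237, 80-165). Now plate 2.

```bash
python3 - <<'E'
from h import *
R=tool(6.3,30); e=np.array([.530,-.217,.1016]); delta(e-R[:,2]*.13,R);delta(e-R[:,2]*.05,R)
E
```

```text
move mm [-175.8 -423.7  -60.9] rot [ 0.005 -0.656  0.192]
move mm [-136.  -419.3 -130.2] rot [ 0.005 -0.656  0.192]
```

```bash
python3 -m jog '[[-15,-35,5,0,-0.055,0.016],[-15,-35,5,0,-0.055,0.016],[-15,-35,0,0,-0.055,0.016],[-15,-35,0,0,-0.055,0.016],[-15,-35,0,0,-0.055,0.016],[-15,-35,0,0,-0.055,0.016],[-15,-36,0,0,-0.055,0.016],[-15,-36,0,0,-0.055,0.016],[-15,-36,-10,0,-0.055,0.016],[-15,-36,-20,0,-0.055,0.016],[-15,-36,-20,0,-0.055,0.016],[-12,-36,-20,0,-0.055,0.016]]' 0.45 30
python3 - <<'E'
from h import *
R=tool(6.3,30); e=np.array([.530,-.217,.1016]); delta(e-R[:,2]*.05,R)
E
```

```text
t: 10.6
eef_pos: [0.4626, -0.2238, 0.2387]
ee_rot: [-3.128, 0.558, -3.015]
force: [0.1, -0.6, 0.3]
width: 0.0396
move mm [ 42.5   4.  -93.8] rot [ 0.007  0.035 -0.01 ]
```

```bash
python3 -m jog '[[14,1,-30,0.003,0.012,-0.003],[14,1,-30,0.002,0.012,-0.003],[14,2,-30,0.002,0.011,-0.003],[0,0,0,0,0,0]]'
python3 - <<'E'
from h import *
R=tool(6.3,30); e=np.array([.530,-.217,.1016]); d,r=delta(e+R[:,2]*.030,R)
C=cam('wrist'); a=eyes.grab_frame('wrist')
hsv=cv2.cvtColor(a,cv2.COLOR_BGR2HSV); m=cv2.inRange(hsv,(95,80,40),(125,255,255)); m[300:]=0
print(cv2.boundingRect(m), proj(C,[e-R[:,1]*.05-R[:,0]*.006,e-R[:,1]*.05,e-R[:,1]*.05+R[:,0]*.006]).round(1).tolist())
cs,_=cv2.findContours(m,cv2.RETR_EXTERNAL,2); print([cv2.approxPolyDP(c,4,True)[:,0].tolist() for c in cs if cv2.contourArea(c)>100])
E
```

```text
t: 11.0
eef_pos: [0.5026, -0.2279, 0.1514]
ee_rot: [-3.137, 0.533, -3.041]
force: [-0.6, -0.6, 0.8]
width: 0.0394
move mm [ 42.3  12.5 -75.8] rot [0.003 0.01  0.012]
(245, 146, 17, 130) [[245.4, 155.0], [253.6, 154.9], [261.7, 154.9]]
[[[249, 146], [248, 245], [261, 245], [258, 146]]]
```

```bash
python3 -m jog '[[10,2,-17,0.001,0.003,0.003],[10,2,-17,0.001,0.003,0.003],[10,2,-17,0.001,0.003,0.003],[10,2,-17,0,0,0.003],[0,0,0,0,0,0]]'
python3 - <<'E'
from h import *
R=tool(6.3,30); e=np.array([.530,-.220,.1016]); d,r=delta(e+R[:,2]*.030,R)
E
```

```text
t: 11.55
eef_pos: [0.5481, -0.22, 0.0963]
ee_rot: [-3.133, 0.542, -3.021]
force: [0.1, -0.4, -0.6]
width: 0.0397
move mm [ -3.2   1.6 -20.7] rot [ 0.005  0.02  -0.007]
```

```bash
python3 -m jog '[[-11,1,-7,0.005,0.02,-0.007],[0,0,0,0,0,0]]'
python3 - <<'E'
from h import *
R=tool(6.3,30); e=np.array([.530,-.220,.1016]); d,r=delta(e+R[:,2]*.030,R)
a=eyes.grab_frame('wrist'); cv2.imwrite('pics/w5.png',a[100:330,120:420])
E
```

```text
t: 11.75
eef_pos: [0.5368, -0.219, 0.0924]
ee_rot: [-3.141, 0.525, -3.031]
force: [0.2, 0.3, 0.5]
width: 0.0393
move mm [  8.1   0.6 -16.8] rot [ 0.     0.002 -0.   ]
```

View pics/w5.png

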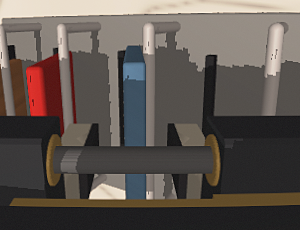

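Plate 2 is now centred between the fingers (134 against about 137), so I continue down and grip.

```bash
python3 -m jog '[[4,0,-8,0,0,0],[4,0,-8,0,0,0],[0,0,0,0,0,0]]';  python3 -m jog '[[0,0,0,0,0,0],[0,0,0,0,0,0],[0,0,0,0,0,0],[0,0,0,0,0,0]]' 0 30
python3 -m jog '[[-9,0,18,0,0,0],[-9,0,18,0,0,0],[-10,0,20,0,0,0],[0,0,30,0,0,0],[0,0,40,0,0,0],[0,0,40,0,0,0]]'
python3 - <<'E'
from h import *
R=tool(BYAW,-8); d,r=delta(bx(.05,.25),R)
E
```

```text
t: 12.1
eef_pos: [0.547, -0.2195, 0.079]
ee_rot: [-3.138, 0.532, -3.029]
force: [0.1, 0.5, -0.3]
width: 0.0394
t: 12.5
eef_pos: [0.5469, -0.2196, 0.0782]
ee_rot: [-3.138, 0.53, -3.029]
force: [-0.6, 0.0, -0.4]
width: 0.0129
t: 13.1
eef_pos: [0.5095, -0.2179, 0.2388]
ee_rot: [3.136, 0.51, -3.036]
force: [1.0, 0.2, -2.1]
width: 0.0119
move mm [109.3 432.6  11.2] rot [-0.011  0.651 -0.191]
```

```bash
python3 -m jog '[[2,10,35,0,0.05,-0.016],[5,30,30,0,0.055,-0.016],[10,39,20,0,0.055,-0.016],[10,40,0,0,0.055,-0.016],[10,40,0,0,0.055,-0.016],[10,40,0,0,0.055,-0.016],[10,40,0,0,0.055,-0.016],[10,40,0,0,0.055,-0.016],[10,40,0,0,0.055,-0.016],[10,40,0,0,0.055,-0.016],[10,40,0,0,0.055,-0.016],[8,33,0,0,0.055,-0.016]]'
python3 - <<'E'
from h import *
R=tool(BYAW,-8); d,r=delta(bx(.052,.25),R)
E
```

```text
t: 14.3
eef_pos: [0.6084, 0.2272, 0.335]
ee_rot: [-3.138, -0.158, 3.033]
force: [1.6, 0.0, -1.2]
width: 0.0117
move mm [ 12.3 -12.7 -85. ] rot [ 0.001 -0.018  0.017]
```

```bash
python3 -m jog '[[6,-6,-30,0,-0.009,0.008],[4,-6,-30,0,-0.009,0.008],[0,0,-25,0,0,0],[0,0,0,0,0,0]]'
python3 - <<'E'
from h import *
R=tool(BYAW,-8); d,r=delta(bx(.052,.18),R)
a=eyes.grab_frame('wrist'); b=eyes.grab_frame('scene'); cv2.imwrite('pics/v6.png',np.hstack([cv2.resize(a,(400,300)),cv2.resize(b[80:230,230:430],(400,300))]))
E
```

```text
t: 14.7
eef_pos: [0.6199, 0.2214, 0.2408]
ee_rot: [-3.138, -0.148, 3.053]
force: [0.3, 0.7, -1.1]
width: 0.0118
move mm [  0.9  -6.8 -60.8] rot [ 0.003 -0.009 -0.003]
```

View pics/v6.png

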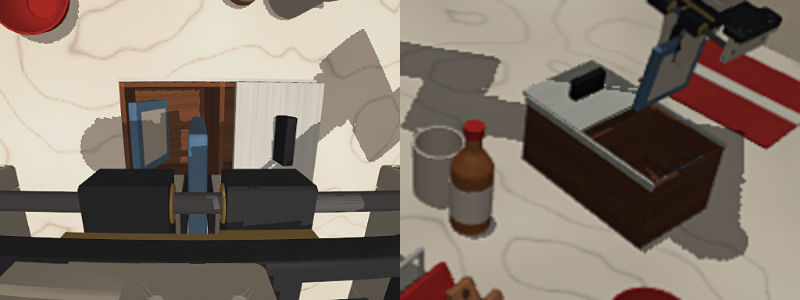

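Plate 1 rests at x 130-168 in the left half. Plate 2's lower edge (x≈198) hangs over free floor, clear of the cover at x 235.

```bash
python3 -m jog '[[0,-3,-20,0.001,-0.004,-0.001],[0,-3,-20,0.001,-0.004,-0.001],[0,0,-20,0,0,0],[0,0,-20,0,0,0],[0,0,0,0,0,0]]'
python3 - <<'E'
from h import *
R=tool(BYAW,-8); d,r=delta(bx(.052,.084),R)
E
```

```text
t: 15.3
eef_pos: [0.6267, 0.217, 0.176]
ee_rot: [3.132, -0.118, 3.054]
force: [-0.7, 0.0, -2.1]
width: 0.0118
move mm [ -5.9  -2.5 -92. ] rot [-0.008  0.023 -0.002]
```

```bash
python3 -m jog '[[-5,-1,-12,-0.004,0.015,-0.001],[-3,-1,-15,-0.004,0.012,-0.001],[-2,0,-15,0,0.005,0],[-2,0,-15,0,0.005,0],[0,0,-10,0,0,0],[0,0,0,0,0,0]]'
python3 - <<'E'
from h import *
R=tool(BYAW,-8); d,r=delta(bx(.052,.084),R)
E
```

```text
t: 15.9
eef_pos: [0.616, 0.2158, 0.1094]
ee_rot: [3.14, -0.151, 3.051]
force: [-0.6, -0.4, -2.6]
width: 0.0119
move mm [  4.8  -1.2 -25.4] rot [-0.002 -0.011  0.   ]
```

```bash
python3 -m jog '[[2,-1,-8,0,-0.005,0],[2,0,-8,0,-0.005,0],[0,0,-5,0,0,0],[0,0,0,0,0,0]]';python3 -m jog '[[0,0,-4,0,0,0],[0,0,-2,0,0,0],[0,0,0,0,0,0]]'
```

```text
t: 16.3
eef_pos: [0.6208, 0.2148, 0.0867]
ee_rot: [3.139, -0.139, 3.051]
force: [0.2, -0.4, -1.8]
width: 0.012
t: 16.6
eef_pos: [0.6212, 0.215, 0.0809]
ee_rot: [3.139, -0.138, 3.051]
force: [0.2, 0.2, -2.3]
width: 0.0117
```

```bash
python3 -m jog '[[0,0,-3,0,0,0],[0,0,0,0,0,0]]'; python3 -m jog '[[0,0,0,0,0,0],[0,0,0,0,0,0],[0,0,0,0,0,0]]' 0.3; python3 -m jog '[[0,0,15,0,0,0],[1,0,25,0,0,0],[2,0,40,0,0,0],[2,0,40,0,0,0],[0,0,40,0,0,0],[-20,-10,20,0,0,0]]'
python3 - <<'E'
from h import *
a=eyes.grab_frame('wrist');cv2.imwrite('pics/w7.png',a[60:300])
T=pose(); R=tool(BYAW,0)
# bar location in this view
C=cam('wrist'); hsv=cv2.cvtColor(a,cv2.COLOR_BGR2HSV); m=cv2.inRange(hsv,(0,0,0),(180,255,50)); m[200:]=0; m[:, :250]=0
cs,_=cv2.findContours(m,cv2.RETR_EXTERNAL,2)
for c in cs:
    if cv2.contourArea(c)>100: x,y,w,h=cv2.boundingRect(c); print(x,y,w,h, onz(C,[(x+w/2,y),(x+w/2,y+h),(x+w/2,y+h/2)],.151).round(3).tolist())
delta([.500,.2215,.25],R)
E
```

```text
t: 16.8
eef_pos: [0.6215, 0.2151, 0.0782]
ee_rot: [3.138, -0.137, 3.052]
force: [0.3, -0.6, -1.8]
width: 0.0116
t: 17.1
eef_pos: [0.6222, 0.2153, 0.0793]
ee_rot: [3.138, -0.136, 3.052]
force: [0.6, -1.0, 0.6]
width: 0.025
t: 17.7
eef_pos: [0.606, 0.2039, 0.2675]
ee_rot: [-3.141, -0.138, 3.051]
force: [0.7, -0.2, -0.6]
width: 0.0264
331 162 24 38 [[0.494, 0.187, 0.151], [0.494, 0.227, 0.151], [0.494, 0.207, 0.151]]
252 130 13 70 [[0.577, 0.148, 0.151], [0.583, 0.216, 0.151], [0.58, 0.181, 0.151]]
move mm [-103.8   19.   -21.6] rot [-0.014 -0.135 -0.001]
```

View pics/w7.png

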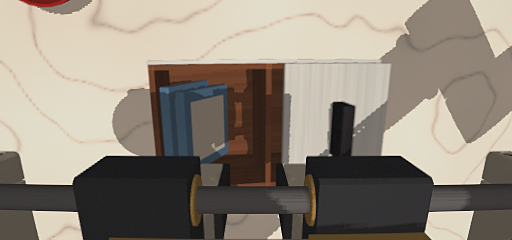

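Both plates lean together against the far wall, inside and below the rim (crop x 160-228). Next the cover, pushed with the fingers loosely straddling its bar.

```bash
python3 -m jog '[[-27,5,-3,-0.003,-0.034,0],[-27,5,-3,-0.003,-0.034,0],[-27,5,-5,-0.004,-0.034,0],[-24,3,-5,-0.004,-0.033,0],[0,0,0,0,0,0]]' 0.4
python3 - <<'E'
from h import *
R=tool(BYAW,0); delta([.498,.2205,.128],R)
a=eyes.grab_frame('top');cv2.imwrite('pics/t8.png',a)
C=cam('wrist');a=eyes.grab_frame('wrist')
hsv=cv2.cvtColor(a,cv2.COLOR_BGR2HSV); m=cv2.inRange(hsv,(0,0,0),(180,255,50)); m[200:]=0
cs,_=cv2.findContours(m,cv2.RETR_EXTERNAL,2)
for c in cs:
    if cv2.contourArea(c)>80: x,y,w,h=cv2.boundingRect(c); print(x,y,w,h, onz(C,[(x,y),(x+w,y)],.151).round(3).tolist())
E
```

```text
t: 18.25
eef_pos: [0.4962, 0.2192, 0.2625]
ee_rot: [3.134, 0.013, 3.049]
force: [0.6, 0.1, 0.6]
width: 0.0351
move mm [   1.8    1.3 -134.5] rot [-0.006  0.014  0.001]
252 158 14 42 [[0.498, 0.188, 0.151], [0.485, 0.19, 0.151]]
77 124 45 76 [[0.656, 0.142, 0.151], [0.613, 0.146, 0.151]]
189 123 13 77 [[0.551, 0.152, 0.151], [0.539, 0.153, 0.151]]
```

```bash
python3 -m jog '[[0,1,-25,-0.003,0.007,0],[0,0,-25,-0.003,0.007,0],[0,0,-25,0,0,0],[0,0,-15,0,0,0],[0,0,0,0,0,0]]'
python3 - <<'E'
from h import *
R=tool(BYAW,0); delta([.496,.2205,.128],R)
E
```

```text
t: 18.85
eef_pos: [0.5043, 0.2219, 0.1744]
ee_rot: [3.137, 0.004, 3.047]
force: [0.3, -0.4, 0.8]
width: 0.0354
move mm [ -8.3  -1.4 -46.4] rot [-0.004  0.005  0.004]
```

```bash
python3 -m jog '[[-8,-1,0,-0.003,0.005,0.003],[-1,0,-12,0,0,0],[-1,0,-12,0,0,0],[-1,0,-8,0,0,0],[0,0,0,0,0,0]]'
python3 - <<'E'
from h import *
R=tool(BYAW,0); delta([.496,.2205,.128],R)
E
```

```text
t: 19.35
eef_pos: [0.4949, 0.2215, 0.1425]
ee_rot: [3.139, 0.002, 3.049]
force: [0.3, -1.4, -0.8]
width: 0.035
move mm [  1.1  -1.  -14.5] rot [-0.003  0.002  0.002]
```

```bash
python3 -m jog '[[0,0,-7,0,0,0],[0,0,-5,0,0,0],[0,0,0,0,0,0]]'; python3 -m jog '[[10,-1,0,0,0,0],[15,-1,0,0,0,0],[15,-1,0,0,0,0],[15,-2,0,0,0,0],[15,-1,0,0,0,0],[15,-1,0,0,0,0],[0,0,0,0,0,0]]'
```

```text
t: 19.65
eef_pos: [0.4951, 0.2218, 0.1298]
ee_rot: [3.138, 0.002, 3.049]
force: [-0.8, 1.2, -0.3]
width: 0.0349
t: 20.35
eef_pos: [0.5879, 0.2131, 0.1297]
ee_rot: [3.14, 0.0, 3.05]
force: [-0.6, -0.1, 0.1]
width: 0.035
```

```bash
python3 -m jog '[[12,-1,0,0,0,0],[12,-1,0,0,0,0],[10,-1,0,0,0,0],[0,0,0,0,0,0]]'; python3 -m jog '[[5,-0.5,0,0,0,0],[5,-0.5,0,0,0,0],[3,0,0,0,0,0]]';  python3 -m jog '[[3,0,0,0,0,0],[0,0,0,0,0,0]]'; python3 -m jog '[[3,0,0,0,0,0],[0,0,0,0,0,0]]'
```

```text
t: 20.75
eef_pos: [0.6252, 0.2095, 0.1294]
ee_rot: [3.14, -0.0, 3.049]
force: [0.4, -0.4, 0.1]
width: 0.0351
t: 21.05
eef_pos: [0.6383, 0.2083, 0.1294]
ee_rot: [3.14, -0.001, 3.049]
force: [-2.5, -0.8, 0.5]
width: 0.0351
t: 21.25
eef_pos: [0.6393, 0.2082, 0.1293]
ee_rot: [3.141, -0.005, 3.049]
force: [0.2, 0.6, -0.3]
width: 0.0352
t: 21.45
eef_pos: [0.6392, 0.2082, 0.1292]
ee_rot: [-3.141, -0.011, 3.049]
force: [1.0, 0.8, 0.1]
width: 0.0348
```

```bash
python3 -m jog '[[-4,0,0,0,0.005,0],[-3,0,20,0,0.005,0],[0,0,35,0,0,0],[0,0,40,0,0,0],[-30,-35,40,0,0,0],[-30,-45,25,0,0,0],[-20,-45,10,0,0,0],[-15,-45,0,0,0,0],[0,-45,0,0,0,0],[0,-45,0,0,0,0]]'
python3 - <<'E'
from h import *
a=eyes.grab_frame('top');cv2.imwrite('pics/t9.png',a); C=cam('top')
hsv=cv2.cvtColor(a,cv2.COLOR_BGR2HSV); m=cv2.inRange(hsv,(0,0,0),(180,255,45)); 
m=m[130:270,60:170]
cs,_=cv2.findContours(m,cv2.RETR_EXTERNAL,2)
for c in cs:
    if cv2.contourArea(c)>20: x,y,w,h=cv2.boundingRect(c); x+=60;y+=130; print(x,y,w,h, onz(C,[(x+w/2,y+h/2)],.151).round(3).tolist())
print(bx(.0605,.151))
g=cv2.inRange(hsv,(0,0,85),(180,40,255))[130:270,70:150]; r=[np.flatnonzero(g[:,c])+130 for c in (35,40,45)]; print([(x.min(),x.max()) for x in r if len(x)])
for c in(100,110,125): print(c,a[135:260:3,c].sum(1).tolist())
R=tool(6.3,30); delta([.63,-.19,.25],R)
E
```

```text
t: 22.45
eef_pos: [0.5451, -0.0431, 0.2954]
ee_rot: [-3.14, -0.009, 3.057]
force: [2.7, 0.2, -0.7]
width: 0.035
63 256 23 14 [[0.417, 0.296, 0.151]]
64 161 106 101 [[0.533, 0.198, 0.151]]
148 142 22 74 [[0.605, 0.101, 0.151]]
[0.62925101 0.21381673 0.151     ]
[(np.int64(130), np.int64(166)), (np.int64(130), np.int64(166)), (np.int64(130), np.int64(165))]
100 [474, 474, 474, 378, 421, 424, 419, 424, 429, 423, 377, 95, 86, 105, 108, 121, 134, 138, 147, 153, 156, 154, 154, 164, 173, 174, 178, 171, 171, 160, 158, 150, 152, 145, 143, 137, 123, 123, 122, 101, 93, 176]
110 [475, 474, 475, 409, 404, 417, 423, 421, 419, 419, 386, 108, 100, 123, 127, 134, 132, 139, 149, 155, 158, 153, 167, 165, 170, 171, 173, 172, 160, 153, 152, 147, 147, 139, 134, 132, 113, 119, 100, 114, 393, 459]
125 [456, 448, 453, 437, 371, 411, 423, 418, 420, 255, 107, 113, 122, 130, 136, 143, 148, 154, 154, 150, 166, 172, 181, 186, 176, 171, 172, 163, 151, 154, 151, 141, 141, 134, 127, 124, 116, 96, 201, 455, 464, 467]
move mm [  85.5 -141.8  -45.6] rot [ 0.01  -0.534  0.193]
```

```bash
python3 - <<'E'
from h import *
R=tool(6.3,30); e=np.array([.658,-.180,.134]); delta(e-R[:,2]*.09,R)
E
python3 -m jog '[[7,-14,0,0,-0.053,0.019],[7,-14,0,0,-0.053,0.019],[7,-14,0,0,-0.053,0.019],[7,-14,0,0,-0.053,0.019],[7,-14,0,0,-0.053,0.019],[7,-14,-5,0,-0.053,0.019],[7,-14,-15,0,-0.053,0.019],[7,-14,-15,0,-0.053,0.019],[7,-14,-15,0,-0.053,0.019],[7,-14,-15,0,-0.053,0.019],[0,0,0,0,0,0]]' 0.38
python3 - <<'E'
from h import *
R=tool(6.3,30); e=np.array([.658,-.180,.134]); delta(e-R[:,2]*.06,R)
C=cam('wrist');a=eyes.grab_frame('wrist');cv2.imwrite('pics/w10.png',a)
print(proj(C,[e-R[:,1]*.018,e,e+R[:,1]*.018]).round(1).tolist())
hsv=cv2.cvtColor(a,cv2.COLOR_BGR2HSV); m=cv2.inRange(hsv,(8,110,70),(20,255,255)); m[260:]=0; m[:,:150]=0
cs,_=cv2.findContours(m,cv2.RETR_EXTERNAL,2); print([cv2.approxPolyDP(c,3,True)[:,0].tolist() for c in cs if cv2.contourArea(c)>80])
E
```

```text
move mm [  68.8 -136.7  -83.6] rot [ 0.01  -0.534  0.193]
t: 23.6
eef_pos: [0.6189, -0.1998, 0.2352]
ee_rot: [-3.125, 0.556, -3.028]
force: [-0.4, 0.1, -0.3]
width: 0.0332
move mm [  9.2  16.5 -49.2] rot [0.011 0.034 0.005]
[[272.7, 191.7], [272.3, 210.1], [271.9, 228.0]]
[[[320, 234], [315, 245], [321, 246], [323, 259], [328, 259], [325, 239]], [[186, 234], [179, 242], [177, 259], [183, 259], [184, 248], [190, 245]], [[265, 146], [267, 237], [275, 238], [279, 221], [277, 153], [272, 146]], [[150, 89], [150, 215], [165, 209], [167, 94]]]
```

View pics/w10.png

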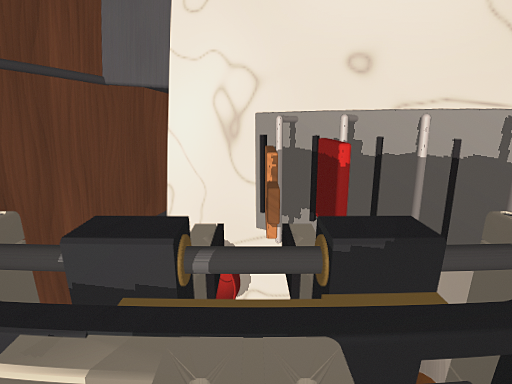

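The board body is at (265-278,146-238) and its handle at about (268-280,182-213). That is some 8 mm towards -y of my first estimate.

```bash
python3 -m jog '[[3,4,-25,0.005,0.017,0.002],[3,4,-24,0.005,0.017,0.002],[0,0,0,0,0,0]]'
python3 - <<'E'
from h import *
R=tool(6.3,30); e=np.array([.657,-.188,.134]); delta(e-R[:,2]*.05,R); delta(e+R[:,2]*.037,R)
C=cam('wrist');a=eyes.grab_frame('wrist')
print(proj(C,[e-R[:,1]*.018,e,e+R[:,1]*.018]).round(1).tolist())
hsv=cv2.cvtColor(a,cv2.COLOR_BGR2HSV); m=cv2.inRange(hsv,(8,110,70),(20,255,255)); m[260:]=0; m[:,:230]=0;m[:,310:]=0
for y in range(130,250,6): x=np.flatnonzero(m[y]); print(y,x.min() if len(x) else 0,x.max() if len(x) else 0,end=' | ')
E
```

```text
t: 23.95
eef_pos: [0.628, -0.1913, 0.192]
ee_rot: [-3.138, 0.527, -3.032]
force: [-0.8, 0.5, 0.3]
width: 0.0334
move mm [  4.1   0.6 -14.7] rot [0.003 0.004 0.002]
move mm [ 47.4   5.4 -90.1] rot [0.003 0.004 0.002]
[[257.9, 184.6], [257.8, 206.7], [257.7, 228.0]]
130 0 0 | 136 0 0 | 142 250 259 | 148 249 261 | 154 249 261 | 160 249 261 | 166 250 262 | 172 250 262 | 178 250 262 | 184 250 262 | 190 250 263 | 196 250 263 | 202 250 264 | 208 250 264 | 214 250 264 | 220 250 263 | 226 250 264 | 232 251 262 | 238 251 262 | 244 251 262 |
```

```bash
python3 -m jog '[[9,0,-19,0.001,0.002,0.001],[9,0,-19,0.001,0.002,0.001],[9,0,-18,0,0,0],[0,0,0,0,0,0]]'
python3 - <<'E'
from h import *
R=tool(6.3,30); e=np.array([.657,-.190,.134]); d,r=delta(e+R[:,2]*.037,R); print('tool axes',(R.T@d).round(1))
E
```

```text
t: 24.4
eef_pos: [0.661, -0.1907, 0.147]
ee_rot: [-3.134, 0.537, -3.024]
force: [-0.8, -0.2, -0.0]
width: 0.0334
move mm [ 14.4   2.8 -45. ] rot [ 0.005  0.014 -0.004]
tool axes [ 9.9  1.2 46.3]
```

```bash
python3 -m jog '[[-8,0,-5,0.005,0.014,-0.004],[6,1,-13,0,0,0],[6,0,-13,0,0.003,0],[0,0,0,0,0,0]]'
python3 - <<'E'
from h import *
R=tool(6.3,30); e=np.array([.657,-.190,.134]); d,r=delta(e+R[:,2]*.037,R); print('tool axes',(R.T@d).round(1))
E
```

```text
t: 24.8
eef_pos: [0.6666, -0.1895, 0.1204]
ee_rot: [-3.141, 0.527, -3.031]
force: [-0.1, 0.5, -0.1]
width: 0.0334
move mm [  8.8   1.5 -18.4] rot [ 0.     0.003 -0.   ]
tool axes [ 1.5  0.5 20.4]
```

```bash
python3 -m jog '[[3,0,-10,0,0.002,0],[4,0,-10,0,0.002,0],[0,0,0,0,0,0]]';  python3 -m jog '[[0,0,0,0,0,0],[0,0,0,0,0,0],[0,0,0,0,0,0],[0,0,0,0,0,0]]' 0 30
python3 -m jog '[[-9,0,18,0,0,0],[-9,0,18,0,0,0],[-10,0,20,0,0,0],[0,0,30,0,0,0],[0,0,40,0,0,0],[0,0,40,0,0,0]]'
python3 - <<'E'
from h import *
R=tool(BYAW,-6); d,r=delta(bx(-.055,.32),R)
a=eyes.grab_frame('top');cv2.imwrite('pics/t11.png',a); C=cam('top')
for c in(95,110,125): print(c,a[135:260:3,c].sum(1).tolist())
print(proj(C,[bx(.124,.121),bx(.0,.121),bx(-.124,.112),bx(.0605,.151)]).round(1).tolist())
E
```

```text
t: 25.1
eef_pos: [0.6744, -0.1895, 0.0989]
ee_rot: [-3.141, 0.522, -3.031]
force: [0.4, -0.4, -1.0]
width: 0.0334
t: 25.5
eef_pos: [0.678, -0.1896, 0.1011]
ee_rot: [-3.139, 0.528, -3.029]
force: [1.0, -0.3, -2.1]
width: 0.0119
t: 26.1
eef_pos: [0.6419, -0.1886, 0.2632]
ee_rot: [3.139, 0.512, -3.033]
force: [1.1, 0.8, -1.7]
width: 0.0115
move mm [-127.7  412.9   56.8] rot [-0.008  0.617 -0.194]
95 [556, 553, 547, 416, 495, 506, 496, 506, 500, 497, 491, 493, 506, 514, 502, 496, 488, 491, 496, 505, 412, 70, 55, 59, 57, 51, 59, 47, 52, 59, 57, 53, 47, 53, 50, 52, 46, 173, 499, 533, 534, 530]
110 [555, 553, 557, 475, 475, 494, 496, 493, 490, 492, 475, 140, 71, 429, 504, 493, 500, 494, 495, 506, 484, 153, 165, 157, 162, 160, 166, 157, 161, 164, 164, 155, 165, 157, 157, 106, 63, 103, 403, 536, 533, 540]
125 [537, 523, 529, 510, 434, 486, 493, 492, 487, 494, 493, 365, 110, 294, 503, 498, 498, 490, 503, 510, 501, 290, 147, 151, 146, 145, 145, 150, 144, 150, 141, 153, 139, 144, 138, 136, 143, 145, 171, 199, 195, 192]
[[116.2, 144.5], [111.6, 196.6], [108.3, 249.1], [110.0, 169.7]]
```

The cover's pixels fill rows 145-197 with the bar at about row 170, matching the predicted fully home position. The board is gripped and lifted.

```bash
python3 - <<'E'
from h import *
R=tool(BYAW,2.5); print(bx(-.082,.1)); d,r=delta(bx(-.082,.32),R); print(d/12,r/12)
E
```

```text
[0.48733748 0.22673187 0.1       ]
move mm [-157.8  416.4   47.4] rot [-0.003  0.479 -0.198]
[-13.14635407  34.69906495   3.94746502] [-0.00021666  0.03994427 -0.01652333]
```

```bash
python3 -m jog '[[-5,10,35,0,0.04,-0.016],[-10,25,25,0,0.04,-0.016],[-14,38,5,0,0.04,-0.016],[-14,38,0,0,0.04,-0.016],[-14,38,0,0,0.04,-0.016],[-14,38,0,0,0.04,-0.016],[-14,38,0,0,0.04,-0.016],[-14,38,0,0,0.04,-0.016],[-14,38,0,0,0.04,-0.016],[-14,38,0,0,0.04,-0.016],[-14,38,0,0,0.04,-0.016],[-14,35,0,0,0.04,-0.016]]'
python3 - <<'E'
from h import *
R=tool(BYAW,2.5); d,r=delta(bx(-.082,.25),R)
E
```

```text
t: 27.35
eef_pos: [0.4751, 0.2299, 0.3426]
ee_rot: [-3.14, 0.029, 3.039]
force: [0.7, -0.4, -2.0]
width: 0.0123
move mm [ 12.2  -3.2 -92.6] rot [-0.    -0.015  0.011]
```

```bash
python3 -m jog '[[6,-2,-25,0,-0.007,0.005],[5,-1,-25,0,-0.007,0.005],[0,0,-25,0,0,0],[0,0,-12,0,0,0],[0,0,0,0,0,0]]'
python3 - <<'E'
from h import *
R=tool(BYAW,2.5); d,r=delta(bx(-.082,.225),R)
C=cam('wrist'); a=eyes.grab_frame('wrist'); T=pose()
print('board bottom ends',proj(C,(T@np.array([[0,-.048,.099,1],[0,.048,.099,1]]).T).T[:,:3]).round(0).tolist())
print('near/mid walls -y',proj(C,[bx(-.118,.112,-.065),bx(-.003,.112,-.065)]).round(0).tolist())
cv2.imwrite('pics/w12.png',a)
m=cv2.inRange(cv2.cvtColor(a,cv2.COLOR_BGR2HSV),(8,110,70),(20,255,255)); m[200:]=0
cs,_=cv2.findContours(m,cv2.RETR_EXTERNAL,2); print([cv2.boundingRect(c) for c in cs if cv2.contourArea(c)>80])
E
```

```text
t: 27.85
eef_pos: [0.4838, 0.2317, 0.2516]
ee_rot: [3.14, 0.04, 3.055]
force: [-0.4, -1.3, -0.6]
width: 0.0118
move mm [  3.6  -5.  -26.6] rot [-0.002 -0.003 -0.004]
board bottom ends [[253.0, 142.0], [253.0, 245.0]]
near/mid walls -y [[292.0, 116.0], [176.0, 116.0]]
[(199, 114, 85, 86), (172, 106, 125, 94)]
```

```bash
python3 -m jog '[[2,-4,-20,0,-0.002,-0.002],[1,-3,-25,0,-0.002,-0.002],[0,0,-25,0,0,0],[0,0,-20,0,0,0],[0,0,0,0,0,0]]'
python3 - <<'E'
from h import *
R=tool(BYAW,2.5); d,r=delta(bx(-.082,.105),R)
E
```

```text
t: 28.4
eef_pos: [0.4913, 0.2267, 0.1686]
ee_rot: [3.13, 0.055, 3.05]
force: [-0.2, 0.2, -1.9]
width: 0.0117
move mm [ -3.9   0.1 -63.6] rot [-0.01   0.013  0.   ]
```

```bash
python3 -m jog '[[-3,0,-10,-0.007,0.01,0],[-2,0,-14,-0.003,0.006,0],[-2,0,-14,0,0.003,0],[0,0,-8,0,0,0],[0,0,0,0,0,0]]'
python3 - <<'E'
from h import *
R=tool(BYAW,2.5); d,r=delta(bx(-.082,.105),R)
E
```

```text
t: 28.9
eef_pos: [0.4861, 0.2285, 0.1239]
ee_rot: [3.138, 0.041, 3.051]
force: [0.6, 0.0, -1.1]
width: 0.0117
move mm [  1.2  -1.8 -18.9] rot [-0.004 -0.002 -0.   ]
```

```bash
python3 -m jog '[[1,-1,-6,-0.002,0,0],[0,-1,-5,0,0,0],[0,0,-4,0,0,0],[0,0,0,0,0,0]]';python3 -m jog '[[0,0,-3,0,0,0],[0,0,0,0,0,0]]';python3 -m jog '[[0,0,-3,0,0,0],[0,0,0,0,0,0]]'
```

```text
t: 29.3
eef_pos: [0.4876, 0.2266, 0.108]
ee_rot: [3.14, 0.042, 3.051]
force: [-0.2, 0.0, -1.8]
width: 0.0124
t: 29.5
eef_pos: [0.4881, 0.2269, 0.1053]
ee_rot: [3.139, 0.043, 3.052]
force: [-0.6, -0.5, -2.0]
width: 0.0114
t: 29.7
eef_pos: [0.4901, 0.2287, 0.1053]
ee_rot: [3.136, 0.047, 3.053]
force: [0.5, 0.0, -1.8]
width: 0.0118
```

```bash
python3 -m jog '[[0,0,0,0,0,0],[0,0,0,0,0,0],[0,0,0,0,0,0]]' 0.25; python3 -m jog '[[0,0,12,0,0,0],[0,0,15,0,0,0],[0,0,25,0,0,0],[0,0,40,0,0,0],[0,0,40,0,0,0],[0,0,40,0,0,0],[0,-40,20,0,0,0],[0,-50,0,0,0,0],[0,-50,0,0,0,0],[0,-50,0,0,0,0],[0,-50,0,0,0,0],[0,0,0,0,0,0]]'
python3 - <<'E'
from h import *
a=eyes.grab_frame('scene'); b=eyes.grab_frame('top')
x=cv2.resize(a[60:280,150:430],None,fx=1.6,fy=1.6); y=cv2.resize(b[120:270,60:180],None,fx=2.35,fy=2.35)
h=max(x.shape[0],y.shape[0]); f=lambda i: cv2.copyMakeBorder(i,0,h-i.shape[0],0,0,0)
o=np.hstack([f(x),f(y)]); print(o.shape); cv2.imwrite('pics/fin.png',o)
E
```

```text
t: 30.0
eef_pos: [0.4905, 0.2291, 0.1059]
ee_rot: [3.135, 0.048, 3.053]
force: [-0.2, 0.3, -0.1]
width: 0.0218
t: 31.2
eef_pos: [0.4873, -0.0181, 0.3161]
ee_rot: [3.135, 0.056, 3.058]
force: [0.5, 0.6, -0.3]
width: 0.022
(352, 730, 3)
```

View pics/fin.png

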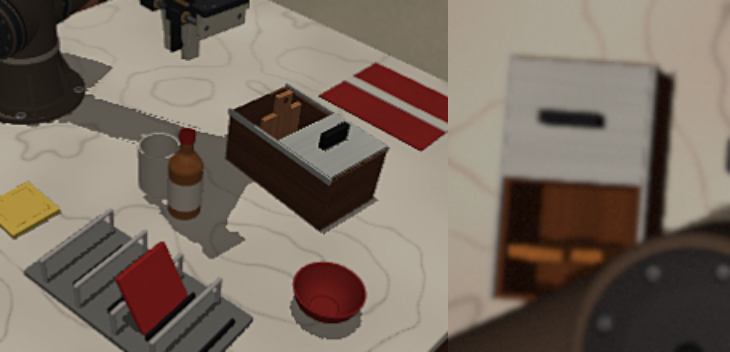

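The final picture shows the board standing in the near compartment with its handle up. The cover is flush with the far end, the tray is still in the rack, and the bottle, mug and bowl have not moved. The arm is clear at z 0.32.

```bash
python3 -c "
from station import workorder; print(workorder.job_done())"
```

```text
the job is handed in; nothing more can be done
None
```

The job is done and handed in at about 31 s of the 72 s allowed. Both blue plates are in the far compartment, leaning together on its far wall. I then pushed the cover to its end stop over them, and stood the board in the near compartment with its handle up.

- **Cover:** after the push, its near and far edges and its bar in the top view matched the predicted end-stop position. The end stop itself showed only as the arm ceasing to advance, with almost no force reading.
- **Board:** the last picture shows it standing inside the near compartment, leaning slightly towards the robot side. I did not measure its final tilt.
- **Plates:** last seen leaning below the rim just before the cover closed. They cannot be seen under it.
- **Other pieces:** the red tray was still in the rack, and the bottle, mug and bowl looked undisturbed. The gripper was open and touching nothing.
- **Disagreement:** the wrist camera placed things about 5 mm further towards -y than the top camera. Every grip and fit had enough slack to absorb this.

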